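Bolt the reagent tray into its dock

ROBOT

A 7-joint arm with a two-finger parallel gripper is mounted at the origin on the work surface. World frame = base frame: x ahead of the robot, y to its left, z up, the work surface at z = 0. Lengths are in mm, angles in rad, forces in N, time in s.
With the tool pointing down it reaches from about 400 to 875 mm from the base axis. Payload 4.4 kg.
Tool frame: the origin (TCP) lies at the very end of the fingers, on their centre line; the grasp point (between the pads) lies 19 mm behind it; z points along the fingers, y is the direction in which the jaws open and shut (so a half turn about z gives the same grasp; the last joint's range is limited). The gripper opens to 85 mm and grips with 20 to 120 N. Pads are 22 mm wide; open, the fingers measure 114 mm over their backs; the gripper's body (76 mm by 85 mm) begins 54 mm behind the grasp point. The pads swing forward as they close: fully open they stand 13 mm farther back than shut.
Start: joints at [1.078, 0.628, 0.038, 1.517, -0.027, 0.996, -0.02], TCP at [269.102, -591.694, 231.313] pointing down, gripper open.
Joint ranges: [-3.06, 3.06], [-0.37, 2.12], [-1.25, 1.32], [0.18, 2.47], [-1.1, 4.24], [0.23, 1.98], [-2.94, 2.94]. Speed limits (rad/s): [2.57, 2.57, 3.14, 3.14, 3.14, 3.14, 3.14].

INTERFACE

Orientations are given as [roll, pitch, yaw] about the fixed x, y, z axes, in that order (R = Rz(yaw) Ry(pitch) Rx(roll)).
In Python, from cell import ctrl, eyes gives the robot as it stands.
- The arm moves only by the tool move_arm, never from a script. Its argument "increments" is a list of rows, each a list of 6 numbers: the shift along the tool's x, y, z in cm, then the turn, a rotation vector about the tool's x, y, z in degrees. In form: [[x, y, z, wx, wy, wz], ...]. A call has 1 to 20 rows; each row is the pose to reach, as a shift and turn from the pose commanded when the call began, along the tool's axes at that moment; what a row does not reach only later rows make up. A row lasts 1/10 s, in which the tool goes at most 50 mm and 8.59 degrees, less where a joint would pass 70% of its speed; a pose out of reach is approached as far as the arm can. A call with a gripper value outside its range is refused whole. "grip" is the opening, from -1 (shut) to 1 (fully open), set as the call begins (left out, the last holds). The fingers move at their own pace and stop on an object; the grip force is fixed at half the most. Time passes only in rows, so rows that repeat a pose let the fingers close. It gives the time, the measured TCP pose, the force and the opening at its end, in the units of the state.
- ctrl.read_state(): the state, without advancing time (a new reading comes with each control period).
- eyes.get_image(name): name is "side" or "top"; returns the picture (480x640x3 uint8, red, green, blue); there is no depth.
- eyes.calibration(name): a dict with "fx", "fy", "cx", "cy" (pixels), "pose" (4x4, takes a point from camera to world coordinates). Camera axes: x right, y up, looking along -z (the intrinsics and any distortion apply to the point x, -y, -z); pixel columns grow to the right and rows downward; lengths in mm; the calibration is good to about 2 mm. A picture is of the moment at which its call begins. calibration takes no time and is no camera call.
- ctrl.finish_job(): hands the job in, once; it reports no verdict.
The state is a dict: "clock": time; "qpos": joint angles; "qd": joint speeds; "tau": joint torques, N m; "eef_pos": TCP position; "tool_rot": TCP orientation; "force": force on the tool from outside, world axes, zero at the start; "torque": the same for the moment, N m; "width": finger opening in mm.
Only numpy, scipy, OpenCV 4.12 (cv2) and the standard library are available. Lean on these libraries where they do the work, as an engineer would, in place of code of your own. Each camera call takes 0.05 s, during which the arm holds its last target. There are 200 camera calls.

TASK

Lock the reagent bottle tray into its dock: press the orange spring catch down with one fingertip and keep it held down while the other finger pushes the blue thumb piece, sliding the bolt all the way home towards the tray. Do not let the catch up part-way; only once the bolt is home let it spring up again behind the bolt, and back away. Touch and push only: do not lift, carry or knock over any bottle, vial, dish or stopper; leave them where they stand.

Things in the scene. Friction and masses are not known exactly. Their poses are not given: they have to be found in the camera images.
- dock: Fixed dock: dark blue base plate (x -85 to 100 mm, 150 mm wide, 8 mm thick) carrying bolt and catch, then a clear tray (x 100 to 260 mm, 270 mm wide, 50 mm tall) with three bottles. Origin on the work surface, midway between bolt (y = 37 mm) and catch (y = -37 mm). x: the way the bolt slides home, to the tray; y: from catch to bolt; z up. Between bolt and catch nothing is over 32 mm high.
- catch_top (a point): Middle of the flat top of the orange catch, a bar 85 mm long (dock x) and 30 mm wide (y); at dock x = -20, y = -37 mm; 46 mm above the work surface when up, 33 mm when fully down. The bar goes straight down wherever it is pressed, and a fingertip may slide along it.
- catch (a joint): Downward travel of the catch in m: 0 up, 0.013 fully down on a rigid stop. The spring takes 2.9 N to start, 5.7 N fully down. Its tooth blocks the bolt's three teeth unless down by 0.007 or more; let up part-way it springs between the teeth and stops the bolt.
- thumb_back (a point): Middle of the flat back face (away from the tray, the one to push) of the blue thumb piece on the bolt: block 10 mm thick (dock x), 22 mm wide (y), standing from 30 to 66 mm above the work surface. Point at 51 mm height, dock y = 39 mm, x = -25 mm with the bolt back, +13 mm when home. The steel bolt's top under it is 30 mm high, 16 mm wide: a finger can pass over it.
- keeper (a point): Top of the steel keeper that the bolt enters, 48 mm above the work surface, dock x = 88, y = 37 mm. Before it a cream bridge spans the bolt at dock x 37 to 53 mm, 39 mm high.
- bolt (a joint): Travel of the bolt along dock +x in m: 0 back (open), 0.038 home against its stop, its end in the steel keeper. Sliding friction about 2 N (nearly constant). Just short of home (0.028 to 0.0355) its last tooth lies over the catch and keeps it from springing up.
- bottle_amber: Bystander: amber glass bottle, 60 mm across, 115 mm tall, blue cap, in the tray; origin under its centre.
- bottle_clear: Bystander: clear glass bottle, 60 mm across, 115 mm tall, blue cap, in the tray; origin under its centre.
- bottle_green: Bystander: green glass bottle, 60 mm across, 115 mm tall, blue cap, in the tray; origin under its centre.
- vial_red: Bystander: clear vial with red cap, 26 mm across, 45 mm tall, on the table beside the dock; origin under its centre.
- vial_white: Bystander: clear vial with white cap, 26 mm across, 45 mm tall, on the table beside the dock; origin under its centre.
- dish: Bystander: white porcelain dish, 68 mm across, 22 mm tall, on the table beside the dock; origin under its centre.
- stopper: Bystander: black rubber stopper, 28 mm across, 25 mm tall, on the table beside the dock; origin under its centre.

How it is judged (in metres and radians):
On the way, in this order (a step that is already met when the one before it is completed fails the run):
1. the catch is pressed down while the bolt is still back (value of joint catch above 0.006 m and value of joint bolt below 0.006 m), for 0.05 s.
2. the bolt is home with the catch still held down (value of joint bolt above 0.036 m and value of joint catch above 0.004 m), for 0.1 s.
At the end, for the whole second after the job is handed in: The bolt is home (travel over 34.5 mm of 38) and at rest, the catch has sprung up behind it (less than 2 mm down), and every bottle, vial, dish and stopper is within 20 mm of where it stood (value of joint bolt above 0.0345 m and value of joint catch below 0.002 m and velocity of joint bolt below 0.005 m/s and distance of each of bottle_amber, bottle_clear, bottle_green, vial_red, vial_white, dish, stopper from where it was at the start of the episode below 0.02 m); the robot touches nothing.
It fails at once if the catch was let up while the bolt was part-way (value of joint bolt between 0.008 and 0.034 m and value of joint catch below 0.004 m).
It fails at once if a loose bottle, vial, dish or stopper was lifted, carried or knocked away (over 20 mm) (not (distance of each of bottle_amber, bottle_clear, bottle_green, vial_red, vial_white, dish, stopper from where it was at the start of the episode below 0.02 m)).
It also fails if it takes over 38 s, if anything falls off the work surface, if the arm or the gripper's body presses on something with over 40 N, if the wrist force passes 120 N, or if a joint passes its speed limit or range.

## Working session

There is one attempt and no reset: what is moved stays moved. The work goes in short steps, Python scripts to look and compute and a tool call to move; the robot and the scene stay as the last step left them, time stands still between calls to the robot, and variables do not carry over. Pictures are saved under pics/ and viewed, about 8 in all and at most 12, crops included, and the job is handed in when it is done.

Besides the shell and the picture viewer there is one more tool, called after "Call:" as name([rows], argument=value, ...), one row to a line, values as JSON. move_arm: Moves the arm, as the interface text tells. Its arguments: {"type":"object","properties":{"increments":{"type":"array","items":{"type":"array","items":{"type":"number"}}},"grip":{"type":"number"}},"required":["increments"]}

```bash
mkdir -p pics && python3 - <<'E'
from cell import ctrl, eyes
import cv2
for n in("side","top"):
    im=eyes.get_image(n); cv2.imwrite(f"pics/{n}0.png",im[:,:,::-1]); c=eyes.calibration(n); print(n,c)
print(ctrl.read_state())
E
```

```text
side {'fx': 459.70529639683815, 'fy': 459.70529639683815, 'cx': 312.19496777672066, 'cy': 239.63319220105024, 'pose': array([[ 8.85517639e-01,  3.75936119e-01, -2.73002832e-01,
         3.94102629e+02],
       [-4.64605204e-01,  7.15607878e-01, -5.21581604e-01,
        -3.31525822e+02],
       [-7.18386487e-04,  5.88708247e-01,  8.08345275e-01,
         6.46569352e+02],
       [ 0.00000000e+00,  0.00000000e+00,  0.00000000e+00,
         1.00000000e+00]])}
top {'fx': 474.8696186220304, 'fy': 474.8696186220304, 'cx': 312.7370118222701, 'cy': 233.26295549440843, 'pose': array([[-2.69003930e-02,  9.76214198e-01, -2.15133000e-01,
         4.26058732e+02],
       [-9.99625802e-01, -2.73380599e-02,  9.41393360e-04,
         7.77968792e+01],
       [-4.96231726e-03,  2.15077821e-01,  9.76584306e-01,
         9.08701773e+02],
       [ 0.00000000e+00,  0.00000000e+00,  0.00000000e+00,
         1.00000000e+00]])}
{'clock': 0.1, 'qpos': array([ 1.07821611,  0.62922865,  0.0384322 ,  1.51826406, -0.02695781,
        0.99631776, -0.02001443]), 'qd': array([ 3.05638892e-04, -2.00733238e-03,  5.62262943e-04, -1.26191357e-03,
       -7.97987720e-04, -9.17411922e-06, -2.64305465e-05]), 'tau': array([ 2.78533174e-03, -5.64533722e+01,  1.23039924e+00, -1.93973780e+01,
        1.12356819e-02,  5.43228962e-03, -7.47595863e-06]), 'eef_pos': array([ 268.85315717, -591.17516822,  230.49828974]), 'tool_rot': array([-3.13989300e+00,  4.38757578e-05,  4.26799023e-01]), 'force': array([ 0.3134146 , -1.37129385, -0.82763859]), 'torque': array([-0.02412199, -0.07352812,  0.00597196]), 'width': 85.21451890080887}
```

View pics/top0.png

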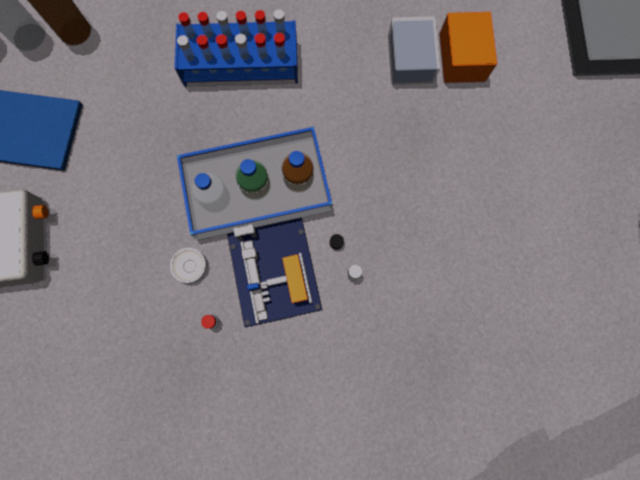

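View pics/side0.png

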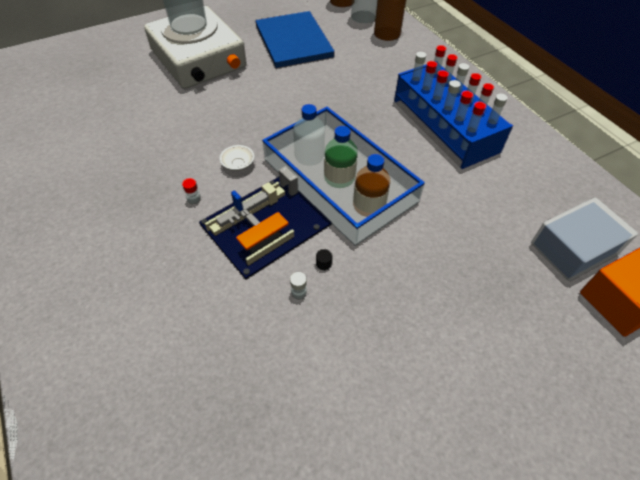

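```bash
cat > h.py <<'E'
import numpy as np, cv2
from cell import ctrl, eyes
def ray(n,u,v,z):
    c=eyes.calibration(n);P=c["pose"]
    d=P[:3,:3]@np.array([(u-c["cx"])/c["fx"],-(v-c["cy"])/c["fy"],-1]);o=P[:3,3]
    return o+d*(z-o[2])/d[2]
def proj(n,p):
    c=eyes.calibration(n);P=c["pose"];q=P[:3,:3].T@(np.asarray(p,float)-P[:3,3])
    return np.array([c["cx"]-c["fx"]*q[0]/q[2],c["cy"]+c["fy"]*q[1]/q[2]])
def blob(im,lo,hi,box,minA=8):
    h=cv2.cvtColor(im,cv2.COLOR_RGB2HSV);x0,y0,x1,y1=box
    m=np.zeros(im.shape[:2],np.uint8);m[y0:y1,x0:x1]=cv2.inRange(h,lo,hi)[y0:y1,x0:x1]
    cs,_=cv2.findContours(m,cv2.RETR_EXTERNAL,cv2.CHAIN_APPROX_NONE)
    return max(cs,key=cv2.contourArea),m
E
python3 - <<'E'
from h import *
T=cv2.imread("pics/top0.png")[:,:,::-1].copy();S=cv2.imread("pics/side0.png")[:,:,::-1].copy()
c,_=blob(T,(100,90,15),(130,255,110),(222,212,330,335)); 
h=cv2.convexHull(c); 
r=cv2.minAreaRect(h); b=cv2.boxPoints(r); print("plate px",b)
w=np.array([ray("top",*p,8) for p in b]);print("plate w",w.round(1),w.mean(0),[np.linalg.norm(w[i]-w[i-1]) for i in range(4)])
c,_=blob(T,(8,150,100),(25,255,255),(270,240,320,315))
b=cv2.boxPoints(cv2.minAreaRect(c));w=np.array([ray("top",*p,46) for p in b]);print("catch",b,w.round(1),w.mean(0),[np.linalg.norm(w[i]-w[i-1]) for i in range(4)])
a=cv2.resize(T[215:335,180:340][:,:,::-1],None,fx=5,fy=5,interpolation=cv2.INTER_CUBIC)
s=cv2.resize(S[160:280,190:350][:,:,::-1],None,fx=5,fy=5,interpolation=cv2.INTER_CUBIC)
cv2.imwrite("pics/tc.png",a);cv2.imwrite("pics/sc.png",s)
E
```

```text
plate px [[240.4341  230.69266]
 [301.28287 217.65366]
 [320.98047 309.5756 ]
 [260.13168 322.6146 ]]
plate w [[633.5 217.4   8. ]
 [656.4  98.5   8. ]
 [477.5  65.4   8. ]
 [456.6 179.6   8. ]] [555.99811587 140.24738653   8.        ] [np.float64(180.96124799379447), np.float64(121.12270107024077), np.float64(181.86905031215642), np.float64(116.1348066895373)]
catch [[281.3765  257.6941 ]
 [297.5765  254.09412]
 [307.55295 298.98822]
 [291.35294 302.5882 ]] [[571.7 135.9  46. ]
 [577.6 105.9  46. ]
 [494.9  89.6  46. ]
 [489.3 118.9  46. ]] [533.36735103 112.59186764  46.        ] [np.float64(84.16730197837393), np.float64(30.5106713677587), np.float64(84.28654615068181), np.float64(29.89229160453266)]
```

View pics/tc.png

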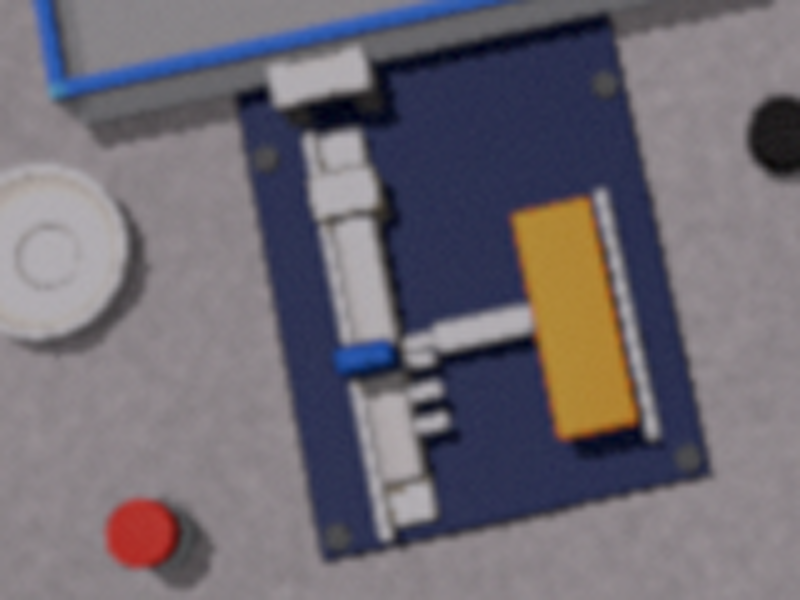

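View pics/sc.png

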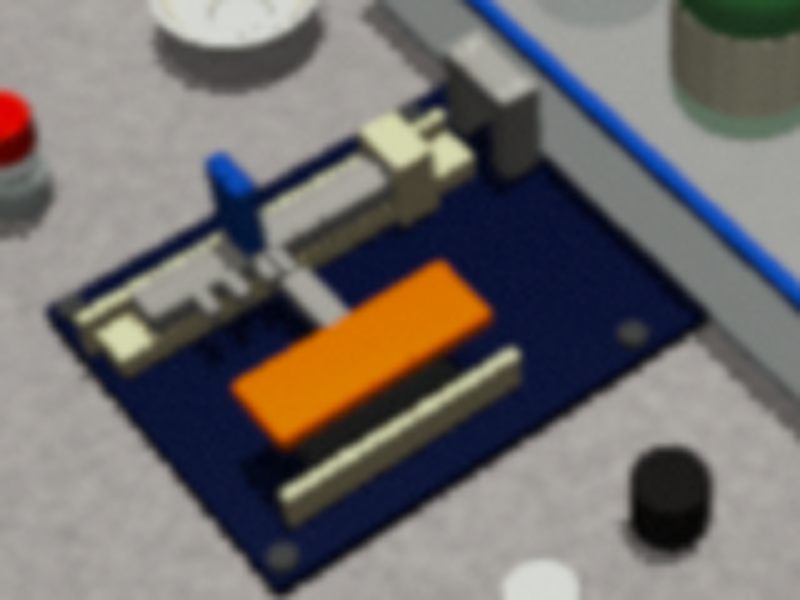

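```bash
python3 - <<'E'
from h import *
from scipy.spatial.transform import Rotation as R
T=cv2.imread("pics/top0.png")[:,:,::-1].copy();S=cv2.imread("pics/side0.png")[:,:,::-1].copy()
c,_=blob(S,(5,150,100),(25,255,255),(230,205,300,255))
h=cv2.approxPolyDP(cv2.convexHull(c),3,True)[:,0]
print("side catch",h,[ray("side",*p,46).round(1) for p in h])
for n,I,box in(("top",T,(242,276,265,296)),("side",S,(225,185,250,215))):
    c,_=blob(I,(100,150,100),(125,255,255),box);p=c[:,0]
    print(n,"thumb bbox",cv2.boundingRect(c),p[p[:,1]==p[:,1].min()],p[p[:,1]==p[:,1].max()],cv2.boxPoints(cv2.minAreaRect(c)).round(1).tolist())
# predicted
for yaw in(.183,.199,.21):
    C=np.array([533.4,112.6]);Rm=np.array([[np.cos(yaw),-np.sin(yaw)],[np.sin(yaw),np.cos(yaw)]])
    O=C-Rm@[-20,-37]
    f=lambda x,y,z:np.r_[O+Rm@[x,y],z]
    print(yaw,"O",O,"thumb top corners px",[[proj(n,f(x,y,66)).round(1).tolist() for x in(-25,-15) for y in(28,50)] for n in("top","side")])
    st=ctrl.read_state();Rt=R.from_euler("xyz",st["tool_rot"])
    for q in(np.array([480,-200,231.]),f(-45,1,150)):
        print("shift cm tool",Rt.inv().apply(q-st["eef_pos"])/10,q)
E
```

```text
side catch [[287 221]
 [248 248]
 [236 237]
 [276 212]] [array([577.6, 109.5,  46. ]), array([498.6,  89. ,  46. ]), array([489.9, 118.2,  46. ]), array([569.6, 135.6,  46. ])]
top thumb bbox (246, 284, 12, 6) [[251 284]
 [257 284]
 [256 284]
 [255 284]
 [254 284]
 [253 284]
 [252 284]] [[247 289]
 [248 289]] [[245.8000030517578, 285.0], [256.79998779296875, 282.79998779296875], [257.6000061035156, 287.1000061035156], [246.6999969482422, 289.29998779296875]]
side thumb bbox (232, 191, 9, 8) [[233 191]
 [234 191]] [[236 198]
 [237 198]
 [238 198]
 [239 198]] [[231.0, 193.0], [233.5, 190.5], [240.0, 197.0], [237.5, 199.5]]
0.183 O [546.33277266 152.62178646] thumb top corners px [[[258.6, 287.1], [246.4, 289.7], [257.6, 281.6], [245.4, 284.2]], [[236.3, 199.4], [229.3, 191.6], [241.3, 196.6], [234.3, 188.9]]]
shift cm tool [ 3.54136513e+01 -2.68679325e+01 -6.05867442e-03] [ 480. -200.  231.]
shift cm tool [ 51.70656197 -57.3905214    8.14511605] [501.90219437 145.41597539 150.        ]
0.199 O [545.69079604 152.82357931] thumb top corners px [[[258.8, 287.7], [246.6, 290.4], [257.6, 282.2], [245.5, 284.9]], [[235.8, 199.7], [228.6, 192.1], [240.8, 196.8], [233.5, 189.3]]]
shift cm tool [ 3.54136513e+01 -2.68679325e+01 -6.05867442e-03] [ 480. -200.  231.]
shift cm tool [ 51.63810036 -57.36583266   8.14507709] [501.3811928  144.90783164 150.        ]
0.21 O [545.247602   152.95634184] thumb top corners px [[[258.9, 288.0], [246.7, 291.0], [257.7, 282.6], [245.6, 285.5]], [[235.5, 199.9], [228.1, 192.3], [240.4, 197.0], [233.1, 189.5]]]
shift cm tool [ 3.54136513e+01 -2.68679325e+01 -6.05867442e-03] [ 480. -200.  231.]
shift cm tool [ 51.59126616 -57.34822522   8.14504922] [501.02775094 144.55367726 150.        ]
```

Call:
move_arm([
  [35.4,-26.9,0,0,0,13.05],
  [35.4,-26.9,0,0,0,13.05],
  [35.4,-26.9,0,0,0,13.05],
  [35.4,-26.9,0,0,0,13.05],
  [35.4,-26.9,0,0,0,13.05],
  [35.4,-26.9,0,0,0,13.05],
  [35.4,-26.9,0,0,0,13.05],
  [35.4,-26.9,0,0,0,13.05],
  [51.6,-57.4,8.1,0,0,13.05],
  [51.6,-57.4,8.1,0,0,13.05],
  [51.6,-57.4,8.1,0,0,13.05],
  [51.6,-57.4,8.1,0,0,13.05],
  [51.6,-57.4,8.1,0,0,13.05],
  [51.6,-57.4,8.1,0,0,13.05],
  [51.6,-57.4,8.1,0,0,13.05],
  [51.6,-57.4,8.1,0,0,13.05],
  [51.6,-57.4,8.1,0,0,13.05],
  [51.6,-57.4,8.1,0,0,13.05],
  [51.6,-57.4,8.1,0,0,13.05],
  [51.6,-57.4,8.1,0,0,13.05],
], grip=0.46)

```text
clock: 2.1
eef_pos: [501.4, 142.5, 150.5]
tool_rot: [3.141, -0.0, 0.196]
force: [-0.7, 0.6, -0.8]
width: 62.0
```

Call:
move_arm([
  [0,0,3,0,0,0],
  [0,0,6,0,0,0],
  [0,0,7.5,0,0,0],
  [0,0,7.5,0,0,0],
  [0,0,7.5,0,0,0],
])

```text
clock: 2.6
eef_pos: [501.6, 143.4, 75.8]
tool_rot: [3.141, -0.0, 0.197]
force: [-0.0, -0.0, -0.1]
width: 62.4
```

```bash
python3 - <<'E'
from h import *
T=eyes.get_image("top");S=eyes.get_image("side");print(ctrl.read_state())
a=cv2.resize(T[225:325,200:333,::-1],None,fx=4,fy=4,interpolation=cv2.INTER_CUBIC)
s=cv2.resize(S[120:290,180:313,::-1],None,fx=4,fy=4,interpolation=cv2.INTER_CUBIC)[:600]
a=cv2.copyMakeBorder(a,0,max(0,600-a.shape[0]),0,0,cv2.BORDER_CONSTANT)
cv2.imwrite("pics/c1.png",cv2.resize(np.hstack([a,s]),(798,450)))
E
```

```text
{'clock': 2.7, 'qpos': array([-0.37014036,  0.68497186,  0.05548449,  2.00438861, -0.07997918,
        0.45209455, -1.62810678]), 'qd': array([-0.00755321, -0.00543805,  0.00048388,  0.00082082, -0.00097926,
       -0.00232503,  0.0021099 ]), 'tau': array([ 1.08994246e-01, -4.92188287e+01,  1.50812287e+00, -9.92390513e+00,
        9.07204812e-03,  1.54290092e-02,  3.57962790e-04]), 'eef_pos': array([502.18998782, 144.07258879,  76.47810909]), 'tool_rot': array([-3.14149704e+00, -2.15330835e-03,  1.97944861e-01]), 'force': array([ 0.35394994, -0.01948734, -0.05138332]), 'torque': array([ 0.04731821, -0.03138582, -0.0213701 ]), 'width': 62.6817647093305}
```

View pics/c1.png

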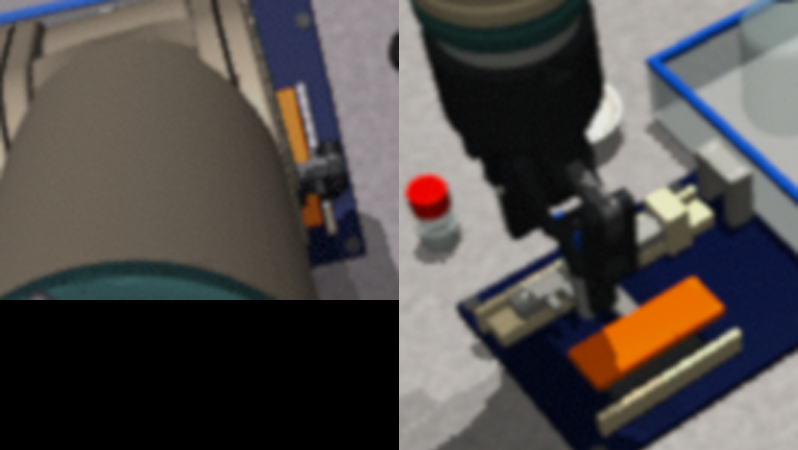

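```bash
python3 - <<'E'
from h import *
y=.199;O=np.array([545.69,152.82]);Rm=np.array([[np.cos(y),-np.sin(y)],[np.sin(y),np.cos(y)]])
f=lambda a,b,z:np.r_[O+Rm@[a,b],z]
st=ctrl.read_state();d=Rm.T@(st["eef_pos"][:2]-O);print("tcp in dock",d)
for z in(76,82,88):
  for b in(-31,-45):print(z,b,[(((proj("side",f(d[0]+x,d[1]+b,z))-[180,120])*3+[399,0])).round() for x in(-11,11)])
E
```

```text
tcp in dock [-4.43707973e+01  2.47021671e-02]
76 -31 [array([578., 321.]), array([612., 300.])]
76 -45 [array([593., 337.]), array([628., 316.])]
82 -31 [array([576., 314.]), array([611., 293.])]
82 -45 [array([591., 330.]), array([627., 309.])]
88 -31 [array([575., 306.]), array([610., 285.])]
88 -45 [array([590., 323.]), array([625., 302.])]
```

Call:
move_arm([
  [0,-0.1,1.5,0,0,0],
  [0,-0.1,2.7,0,0,0],
  [0,-0.1,2.7,0,0,0],
  [0,-0.1,2.7,0,0,0],
  [0,-0.1,2.7,0,0,0],
])

```text
clock: 3.2
eef_pos: [501.4, 145.5, 48.8]
tool_rot: [-3.142, -0.001, 0.199]
force: [-0.2, 0.8, 0.6]
width: 62.1
```

Call:
move_arm([
  [0,0,0.2,0,0,0],
  [0,0,0.4,0,0,0],
  [0,0,0.6,0,0,0],
  [0,0,0.8,0,0,0],
  [0,0,0.8,0,0,0],
  [0,0,0.8,0,0,0],
])

```text
clock: 3.8
eef_pos: [501.0, 145.4, 40.4]
tool_rot: [3.142, 0.0, 0.199]
force: [-0.0, -0.6, 2.3]
width: 62.4
```

Call:
move_arm([
  [0,0,0.2,0,0,0],
  [0,0,0.4,0,0,0],
  [0,0,0.4,0,0,0],
  [0,0,0.4,0,0,0],
])

```text
clock: 4.2
eef_pos: [501.0, 145.4, 36.3]
tool_rot: [3.142, 0.0, 0.199]
force: [-1.3, -0.1, 3.2]
width: 61.9
```

Call:
move_arm([
  [0,0,0.2,0,0,0],
  [0,0,0.4,0,0,0],
  [0,0,0.4,0,0,0],
  [0,0,0.4,0,0,0],
])

```text
clock: 4.6
eef_pos: [501.0, 145.4, 32.3]
tool_rot: [3.142, 0.0, 0.199]
force: [-0.5, -0.6, 4.2]
width: 62.5
```

Call:
move_arm([
  [0,0,0.1,0,0,0],
  [0,0,0.2,0,0,0],
  [0,0,0.2,0,0,0],
  [0,0,0.2,0,0,0],
])

```text
clock: 5.0
eef_pos: [501.0, 145.3, 30.3]
tool_rot: [3.142, 0.0, 0.199]
force: [-1.3, -0.8, 5.0]
width: 62.2
```

```bash
python3 - <<'E'
from h import *
F=[]
for i in range(4):
    S=eyes.get_image("side");F.append(ctrl.read_state()["force"])
print(np.mean(F,0))
y=.199;O=np.array([545.69,152.82]);Rm=np.array([[np.cos(y),-np.sin(y)],[np.sin(y),np.cos(y)]])
f=lambda a,b,z:np.r_[O+Rm@[a,b],z]
c,_=blob(S,(5,150,60),(25,255,255),(230,205,300,262));h=c[:,0]
print("right px",h[h[:,0].argmax()],"bottom",h[h[:,1].argmax()],cv2.boundingRect(c))
for z in(46,36,33):print(z,proj("side",f(22.5,-52,z)),proj("side",f(-62.5,-52,z)))
cv2.imwrite("pics/c2.png",cv2.resize(S[150:275,200:340,::-1],None,fx=4.5,fy=4.5,interpolation=cv2.INTER_CUBIC))
E
```

```text
[-0.65744807 -0.54904248  4.22778329]
right px [288 227] bottom [247 253] (237, 216, 52, 38)
46 [288.05872761 222.25026434] [245.61610602 248.70647714]
36 [288.31569063 225.93729787] [246.34724638 252.26162906]
33 [288.39173365 227.02840102] [246.5634864  253.31309084]
```

View pics/c2.png

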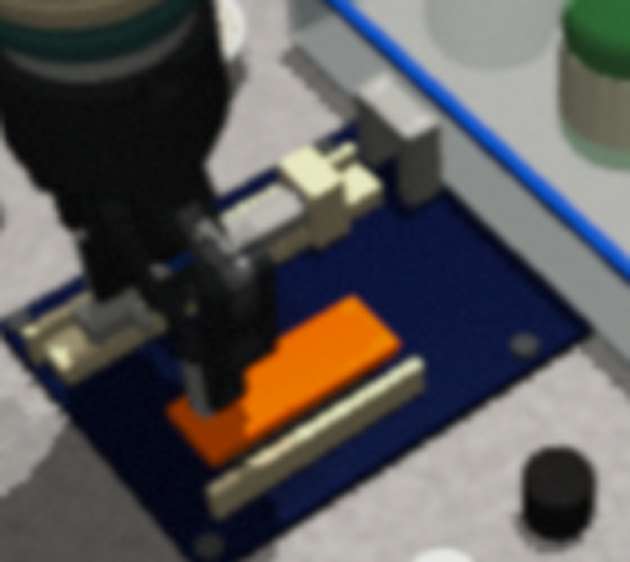

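Call:
move_arm([
  [0,0,0.1,0,0,0],
  [0.3,0,0.1,0,0,0],
  [0.6,0,0.1,0,0,0],
  [0.9,0,0.1,0,0,0],
  [1.2,0,0.1,0,0,0],
  [1.5,0,0.1,0,0,0],
  [1.8,0,0.1,0,0,0],
  [2.1,0,0.1,0,0,0],
  [2.4,0,0.1,0,0,0],
  [2.4,0,0.1,0,0,0],
])

```text
clock: 6.2
eef_pos: [524.0, 150.0, 29.2]
tool_rot: [3.141, 0.002, 0.199]
force: [-4.5, -1.1, 5.4]
width: 62.2
```

Call:
move_arm([
  [0.3,0,0,0,0,0],
  [0.6,0,0,0,0,0],
  [0.9,0,0,0,0,0],
  [1.2,0,0,0,0,0],
  [1.5,0,0,0,0,0],
  [1.7,0,0,0,0,0],
  [1.7,0,0,0,0,0],
])

```text
clock: 6.9
eef_pos: [540.5, 153.2, 29.1]
tool_rot: [3.141, 0.002, 0.199]
force: [-3.7, -1.6, 5.1]
width: 62.1
```

Call:
move_arm([
  [0.2,0,0,0,0,0],
  [0.4,0,0,0,0,0],
  [0.6,0,0,0,0,0],
  [0.6,0,0,0,0,0],
])

```text
clock: 7.3
eef_pos: [546.4, 154.3, 29.1]
tool_rot: [3.141, 0.002, 0.199]
force: [-4.5, -1.1, 4.6]
width: 62.4
```

Call:
move_arm([
  [0.1,0,0,0,0,0],
  [0.2,0,0,0,0,0],
  [0.2,0,0,0,0,0],
])

```text
clock: 7.6
eef_pos: [548.1, 154.7, 29.1]
tool_rot: [3.141, 0.002, 0.199]
force: [-5.3, -0.4, 6.0]
width: 62.2
```

Call:
move_arm([
  [0.1,0,0,0,0,0],
  [0.2,0,0,0,0,0],
  [0.2,0,0,0,0,0],
])

```text
clock: 7.9
eef_pos: [548.7, 154.8, 29.1]
tool_rot: [3.141, 0.005, 0.2]
force: [-7.5, -2.3, 7.8]
width: 62.4
```

Call:
move_arm([
  [0.2,0,0,0,0,0],
  [0.4,0,0,0,0,0],
  [0.4,0,0,0,0,0],
  [0.4,0,0,0,0,0],
])

```text
clock: 8.3
eef_pos: [548.7, 154.8, 28.7]
tool_rot: [3.141, 0.013, 0.201]
force: [-13.9, -3.2, 13.1]
width: 62.5
```

```bash
python3 - <<'E'
from h import *
S=eyes.get_image("side");print(ctrl.read_state()["force"])
cv2.imwrite("pics/c3.png",cv2.resize(S[150:275,200:340,::-1],None,fx=4.5,fy=4.5,interpolation=cv2.INTER_CUBIC))
E
```

```text
[-13.41871392  -2.37136427  12.05560055]
```

View pics/c3.png

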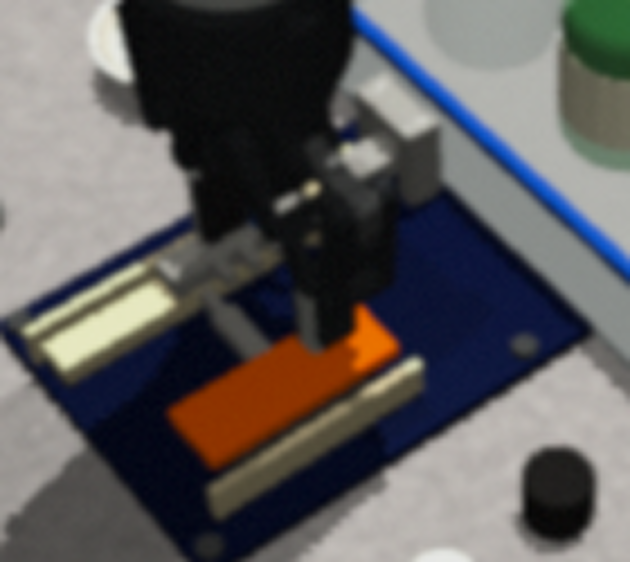

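Call:
move_arm([
  [-0.3,0,0,0,0,0],
  [-0.6,0,0,0,0,0],
  [-0.9,0,0,0,0,0],
  [-0.9,0,0,0,0,0],
  [-0.9,0,-0.5,0,0,0],
  [-0.9,0,-1.0,0,0,0],
  [-0.9,0,-1.5,0,0,0],
  [-0.9,0,-3,0,0,0],
  [-0.9,0,-6,0,0,0],
  [-0.9,0,-10,0,0,0],
  [-5,0,-14,0,0,0],
  [-9,0,-17,0,0,0],
  [-13,0,-17,0,0,0],
  [-15,0,-17,0,0,0],
  [-15,8,-17,0,0,0],
  [-15,18,-17,0,0,0],
  [-15,25,-17,0,0,0],
  [-15,25,-17,0,0,0],
  [-15,25,-17,0,0,0],
])

```text
clock: 10.25
eef_pos: [456.7, -119.9, 200.0]
tool_rot: [-3.141, 0.0, 0.199]
force: [1.3, 0.4, 0.0]
width: 62.6
```

```bash
python3 - <<'E'
from h import *
S=eyes.get_image("side");T=eyes.get_image("top");print(ctrl.read_state()["eef_pos"])
y=.199;O=np.array([545.69,152.82]);Rm=np.array([[np.cos(y),-np.sin(y)],[np.sin(y),np.cos(y)]])
f=lambda a,b,z:np.r_[O+Rm@[a,b],z]
c,_=blob(S,(5,150,60),(25,255,255),(230,205,300,262));h=c[:,0];print("catch",h[h[:,0].argmax()],h[h[:,1].argmax()],"up would be",proj("side",f(22.5,-52,46)))
for n,I,b in(("top",T,(235,255,270,296)),("side",S,(225,165,275,215))):
    try:c,_=blob(I,(100,150,100),(125,255,255),b);print(n,"thumb box",cv2.boundingRect(c),"pred home", [proj(n,f(a,q,66)).round(1) for a in(13,23) for q in(28,50)])
    except ValueError:print(n,"none")
a=cv2.resize(T[150:350,170:370,::-1],(398,398),interpolation=cv2.INTER_CUBIC)
s=cv2.resize(S[100:300,170:370,::-1],(398,398),interpolation=cv2.INTER_CUBIC)
cv2.imwrite("pics/c4.png",np.hstack([a,s]))
E
```

```text
[ 457.44519749 -126.433746    200.1944205 ]Traceback (most recent call last):
  File "<stdin>", line 5, in <module>
  File "h.py", line 14, in blob
    return max(cs,key=cv2.contourArea),m
           ~~~^^^^^^^^^^^^^^^^^^^^^^^^
ValueError: max() iterable argument is empty
```

```bash
python3 - <<'E'
from h import *
T=eyes.get_image("top");T0=cv2.imread("pics/top0.png")[:,:,::-1]
y=.199;O=np.array([545.69,152.82]);Rm=np.array([[np.cos(y),-np.sin(y)],[np.sin(y),np.cos(y)]])
f=lambda a,b,z:np.r_[O+Rm@[a,b],z]
for I in(T0,T):
    c,_=blob(I.copy(),(8,150,100),(25,255,255),(270,240,320,315));print("catch",cv2.minAreaRect(c))
    c,_=blob(I.copy(),(100,150,100),(125,255,255),(235,252,270,296));print("thumb",cv2.minAreaRect(c))
print([proj("top",f(a,39,66)).round(1) for a in(-20,18)])
cv2.imwrite("pics/c4.png",cv2.resize(T[150:350,170:370,::-1],(600,600),interpolation=cv2.INTER_CUBIC))
E
```

```text
catch ((294.4647216796875, 278.3411560058594), (45.98925018310547, 16.595176696777344), 77.47119140625)
thumb ((251.71153259277344, 286.0577392578125), (4.3145551681518555, 11.178619384765625), 78.69007110595703)
catch ((294.4764709472656, 278.39410400390625), (46.097713470458984, 16.595176696777344), 77.47119140625)
thumb ((248.07998657226562, 265.55999755859375), (4.525484085083008, 12.162237167358398), 81.8698959350586)
[array([252.1, 286.3]), array([247.9, 265.6])]
```

View pics/c4.png

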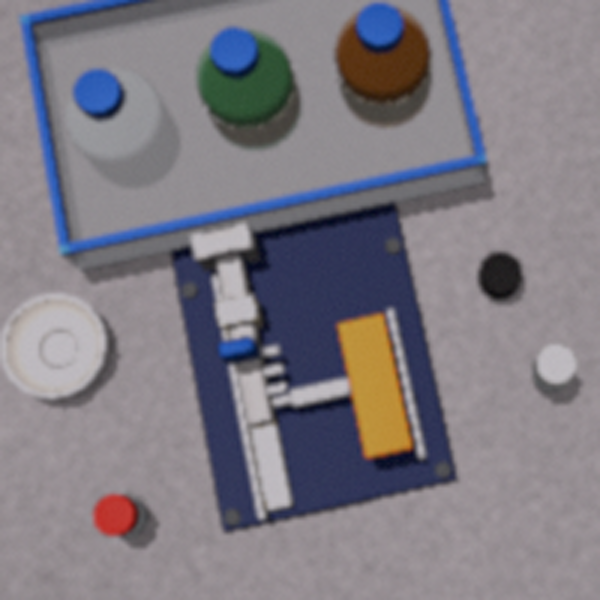

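```bash
python3 -c "
from cell import ctrl
print(ctrl.finish_job())"
```

```text
the job is handed in; nothing more can be done
None
```

The tray is locked and I handed the job in at about 10.4 s. One finger held the orange catch down about 11 mm while the other pushed the blue thumb piece home. I then eased off, lifted clear so the catch could spring up, and backed away.

**Bolt:** during the push the force rose to about 14 N while the tool stopped moving, which is what its stop should feel like. In the last top picture the thumb piece is within 0.2 px of its predicted home position.

**Catch:** in that picture its outline matches the starting picture to about 0.1 px, so it is up, with its tooth behind the bolt's last tooth.

**Bystanders:** the bottles, vials, dish and stopper look undisturbed. I checked this by eye only and did not measure it.

**Failed check:** the last side-camera check found no orange catch in the picture, probably because the retracted arm blocked the view. The final state was therefore confirmed from the top view only. No verdict was reported.

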